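Shut and bolt the full collet tray

ROBOT

A 6-joint arm with a two-finger parallel gripper is mounted at the origin on the work surface. World frame = base frame: x ahead of the robot, y to its left, z up, the work surface at z = 0. Lengths are in m, angles in rad, forces in N, time in s.
With the tool pointing down it reaches from about 0.3 to 0.875 m from the base axis. Payload 6.4 kg.
Tool frame: the origin (TCP) lies between the finger pads; the fingertips stand 11 mm ahead of it and the grasp point (between the pads) lies 8 mm behind it (ctrl.tcp_to_tips is the distance from the TCP to the fingertips, in m); x points along the fingers, z is the direction in which the jaws open and shut, and the axes are right-handed (so a half turn about x gives the same grasp; the last joint's range is limited). The gripper opens to 85 mm and grips with 20 to 120 N. Pads are 22 mm wide; open, the fingers measure 114 mm over their backs; the gripper's body (76 mm by 85 mm) begins 54 mm behind the grasp point. The pads swing forward as they close: fully open they stand 13 mm farther back than shut.
Start: joints at [-1.336, 0.181, 1.607, -0, 1.354, -0.206], TCP at [0.245, -0.52, 0.242] pointing down, gripper open.
Joint ranges: [-2.99, 2.99], [-0.89, 2.07], [0.3, 2.58], [-1.14, 4.28], [0, 2.63], [-3.12, 3.12]. Speed limits (rad/s): [2.57, 2.57, 3.01, 3.14, 3.14, 3.14].

INTERFACE

Orientations are given as a unit quaternion [w, x, y, z].
In Python, from bench import ctrl, eyes, hand_in gives the robot as it stands. The module is installed in compiled form; this text tells all that it offers.
- The arm moves only by the tool step_arm, never from a script. Its arguments are lists of equal length, an entry for each row: "xyz": the shift along the world's x, y, z in mm, a list of three; "spin": the turn about the world's z in rad; "fingers": the opening in per cent of the stroke, from 0 (shut) to 100 (fully open). A call has 1 to 10 rows; each row is the pose to reach, as a shift and turn from the pose commanded when the call began; what a row does not reach only later rows make up. A row lasts 1/10 s, in which the tool goes at most 50 mm and 8.59 degrees, less where a joint would pass 70% of its speed; a pose out of reach is approached as far as the arm can. A call with a gripper value outside its range is refused whole. The fingers move at their own pace and stop on an object; the grip force is fixed at half the most. Time passes only in rows, so rows that repeat a pose let the fingers close. It gives the time, the measured TCP pose, the force and the opening at its end, in the units of the state.
- ctrl.get_obs(): the state, without advancing time (a new reading comes with each control period).
- eyes.camera(name): name is "scene" or "top" or "wrist"; returns the picture (384x512x3 uint8, red, green, blue); there is no depth.
- eyes.camera_model(name): a dict with "vertical_fov" (degrees; the focal length in pixels is half the picture's height over the tangent of half this angle, whatever the lens; pixels are square), "cx", "cy" (the principal point, pixels), "pose" (4x4, takes a point from camera to world coordinates); the wrist camera has in their place "tool_from_camera" (4x4, takes a point from camera to tool coordinates, whose origin is the TCP and whose axes are the tool frame's). Camera axes: x right, y up, looking along -z (the intrinsics and any distortion apply to the point x, -y, -z); pixel columns grow to the right and rows downward; lengths in m; the calibration is good to about 2 mm. A picture is of the moment at which its call begins: read the wrist's pose just before it. camera_model takes no time and is no camera call.
- hand_in(): hands the job in, once; it reports no verdict.
The state is a dict: "time_s": time; "q": joint angles; "dq": joint speeds; "joint_efforts": joint torques, N m; "eef_pos": TCP position; "eef_rot": TCP orientation; "wrist_force": force on the tool from outside, world axes, zero at the start; "torque": the same for the moment, N m; "opening": opening from 0.0 (shut) to 1.0 (fully open).
Only numpy, scipy, OpenCV 4.12 (cv2) and the standard library are available. Lean on these libraries where they do the work, as an engineer would, in place of code of your own. Each camera call takes 0.05 s, during which the arm holds its last target.

TASK

Of the two pulled-out collet trays, one has a collet in every pocket and the other has an empty pocket in its front row. Push the full tray fully home into its chest with the fingertips, and then push the bolt beside it all the way across its front by the bolt's upright tab. Leave the other tray and its bolt as they are, do not slide the bolt while the full tray is still out, and leave the loose collets, tools and other things standing or lying where they are.

Things in the scene. Friction and masses are not known exactly. Their poses are not given: they have to be found in the camera images.
- full_chest: Low grey steel collet chest, fixed to the bench, 160 mm deep (x), 216 mm wide (y), 66 mm high. Origin: centre of its underside; its x axis points from front to back and its y axis to its left, where a solid pillar 66 mm wide carries the bolt; the tray's opening is on the other side, centred at y = -30 mm. The front face of the chest is at x = -80 mm. This one holds the full tray (nine collets).
- full_tray (a joint): A black tray with collets in it slides straight out of the chest along the chest's -x. Value: how far it stands out, m: 0 = fully home, its front panel flush with the chest's front face (a firm stop); it runs to 0.11. About 2 N of friction, no spring: it stays where it is left. Its collets sit fast in their pockets, tops 55 mm above the bench. This is the full tray, to be shut. It starts 60 to 95 mm out.
- full_tray_front (a point): Middle of the outer face of the full tray's flat front panel, moving with it; 32 mm above the bench. The panel is 140 mm wide (y) and reaches from 6 to 58 mm above the bench. Axes as the chest's.
- full_bolt (a joint): Sliding bolt on the front of the pillar: a flat dark steel bar in a track, with an upright tab. Value: m pushed from fully retracted, 0, towards the chest's -y to 0.05, fully across in front of the tray (firm stop). About 1.5 N of friction, no spring. On the full tray's chest, to be pushed across. It starts nearly retracted.
- full_bolt_tab (a point): Middle of the outer (+y) face of the full tray's bolt's tab, 17 mm below its top, moving with it. The tab is 12 mm thick (y), 20 mm deep (x, centred on this point) and stands from 34 to 92 mm above the bench; it stands clear in front of the chest, in chest coordinates x = -122 to -102 mm. The track behind it reaches out to x = -98 mm and up to 54 mm above the bench. Axes as the chest's.
- gap_chest: The second chest, built like the first, with the tray that has an empty pocket in the middle of its front row. Origin and axes as for the first.
- gap_tray (a joint): The tray with the empty pocket; values as for the full tray. To be left as it is.
- gap_tray_front (a point): Middle of the outer face of the incomplete tray's flat front panel, moving with it; 32 mm above the bench. The panel is 140 mm wide (y) and reaches from 6 to 58 mm above the bench. Axes as the chest's.
- gap_bolt (a joint): The second chest's bolt; values as for the first bolt. To be left as it is.
- gap_bolt_tab (a point): Middle of the outer (+y) face of the second chest's bolt's tab, 17 mm below its top, moving with it. The tab is 12 mm thick (y), 20 mm deep (x, centred on this point) and stands from 34 to 92 mm above the bench; it stands clear in front of the chest, in chest coordinates x = -122 to -102 mm. The track behind it reaches out to x = -98 mm and up to 54 mm above the bench. Axes as the chest's.
- collet_a: Loose steel collet standing on the bench in front of the gap between the chests, 34 mm across, 40 mm high; origin at its underside.
- collet_b: Loose steel collet standing on the roof of the full tray's chest, 34 mm across, 40 mm high; origin at its underside.
- holder: Loose steel tapered tool holder standing on the roof of the other chest, 62 mm across, 85 mm high; origin at its underside.
- nut: Loose collet nut, a dark steel ring lying at the right, 50 mm across, 20 mm high; origin at its underside.
- oil: Loose white plastic oil bottle standing at the left, 56 mm across, 150 mm high; origin at its underside.
- wrench: Loose wrench lying at the right; origin at its underside.
- brush: Loose brush lying at the left; origin at its underside.
Not all that is in view belongs to the job. Of the things that look like the oil, the larger one is meant.

How it is judged:
By the outcome, as a careful person would: the job done as asked, in the order asked, and still so for the second after the job is handed in, with the robot touching nothing.
It also fails if it takes over 42 s, if anything falls off the work surface, if the arm or the gripper's body presses on something with over 40 N, if the wrist force passes 120 N, or if a joint passes its speed limit or range.

## Working session

There is one attempt and no reset: what is moved stays moved. The work goes in short steps, Python scripts to look and compute and a tool call to move; the robot and the scene stay as the last step left them, time stands still between calls to the robot, and variables do not carry over. Pictures are saved under pics/ and viewed, and the job is handed in when it is done.

Besides the shell and the picture viewer there is one more tool, called after ">>>" in YAML: its name, and indented under it one key for each argument. step_arm: Moves the arm, as the interface text tells. Its arguments: {"type":"object","properties":{"xyz":{"type":"array"},"spin":{"type":"array"},"fingers":{"type":"array"}},"required":["xyz","spin","fingers"]}

```bash
mkdir -p pics
python3 - <<'E'
from bench import ctrl, eyes
import cv2,numpy as np
o=ctrl.get_obs(); print(o)
for n in("scene","top","wrist"):
    im=eyes.camera(n); cv2.imwrite(f"pics/{n}0.png",im[:,:,::-1]); m=eyes.camera_model(n); print(n,m)
E
```

```text
{'time_s': 0.0, 'q': array([-1.33630055e+00,  1.81553672e-01,  1.60800225e+00, -5.77426406e-06,
        1.35378704e+00, -2.06292989e-01]), 'dq': array([ 0.00034997,  0.00207552, -0.00238449,  0.00104782, -0.00028384,
        0.00050597]), 'joint_efforts': array([ 1.40079883e-03, -4.44866860e+01, -3.51339483e+01, -3.84492305e-04,
        9.04290006e-03,  8.66213895e-06]), 'eef_pos': array([ 0.24521795, -0.51950557,  0.24137981]), 'eef_rot': array([ 0.59676781,  0.37902783,  0.597658  , -0.37816796]), 'wrist_force': array([ 0.69170425, -0.03048084, -0.28768128]), 'torque': array([0.01156604, 0.02256191, 0.04529512]), 'opening': 0.9982057191101267}
scene {'vertical_fov': 49.360274712298676, 'cx': 257.5455480328548, 'cy': 186.12294655989314, 'pose': array([[ 0.48195062, -0.48023705,  0.73286832,  1.51227579],
       [ 0.8761218 ,  0.27518851, -0.39583062, -0.53851121],
       [-0.01158441,  0.83285273,  0.55337342,  0.83816777],
       [ 0.        ,  0.        ,  0.        ,  1.        ]])}
top {'vertical_fov': 49.14724592964154, 'cx': 253.81079358877838, 'cy': 189.27547526022116, 'pose': array([[ 0.00766817,  0.99596686, -0.08939354,  0.43165051],
       [-0.99993427,  0.00839923,  0.00780466,  0.01346082],
       [ 0.00852402,  0.08932782,  0.9959658 ,  1.34695857],
       [ 0.        ,  0.        ,  0.        ,  1.        ]])}
wrist {'vertical_fov': 69.57880898717262, 'cx': 254.5506845214914, 'cy': 193.57248189421747, 'tool_from_camera': array([[ 6.55573993e-04,  2.65670296e-01, -9.64063724e-01,
        -1.31682635e-01],
       [-3.41244868e-04,  9.64063934e-01,  2.65670122e-01,
         6.66693090e-02],
       [ 9.99999727e-01,  1.54815375e-04,  7.22673868e-04,
        -2.77103090e-04],
       [ 0.00000000e+00,  0.00000000e+00,  0.00000000e+00,
         1.00000000e+00]])}
```

View pics/scene0.png

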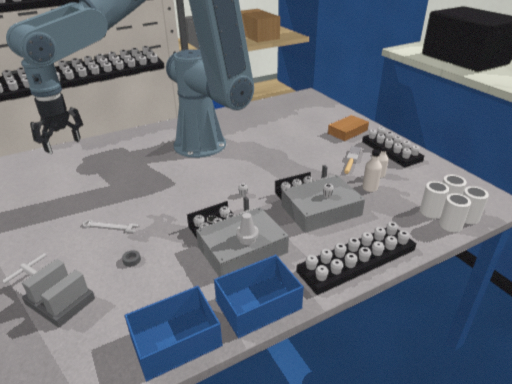

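View pics/top0.png

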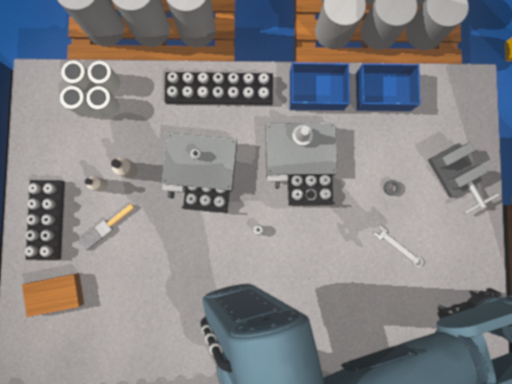

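View pics/wrist0.png

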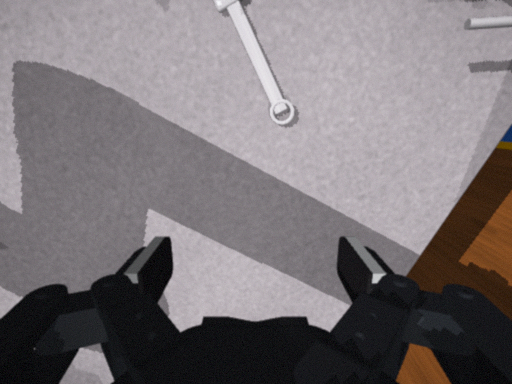

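Run:
```python
import cv2,numpy as np
t=cv2.imread("pics/top0.png");s=cv2.imread("pics/scene0.png")
cv2.imwrite("pics/tc.png",cv2.resize(t[115:240,150:350],None,fx=4,fy=4,interpolation=2))
cv2.imwrite("pics/sc.png",cv2.resize(s[150:270,180:380],None,fx=4,fy=4,interpolation=2))
```

```text
(no output)
```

View pics/tc.png

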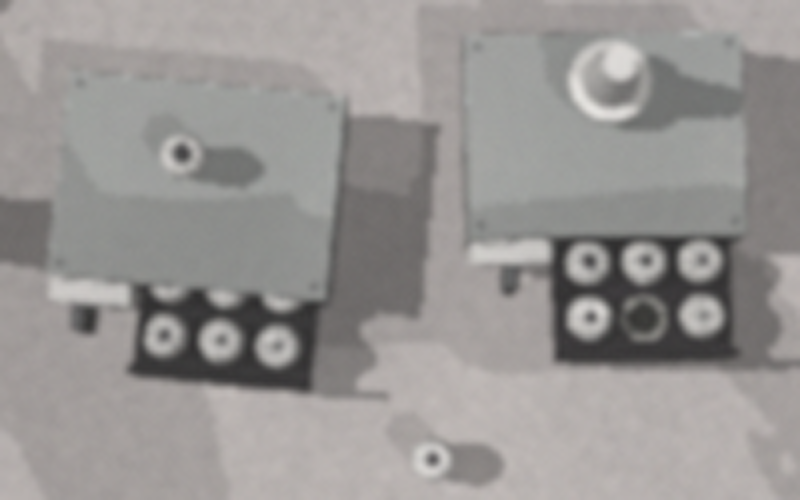

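View pics/sc.png

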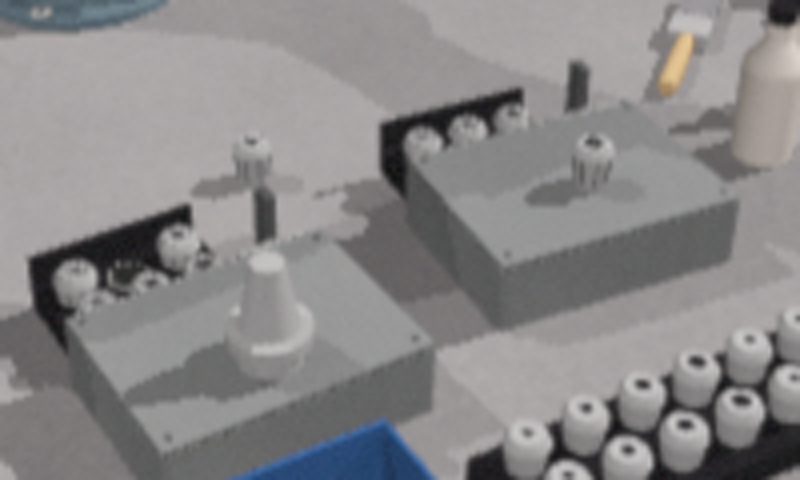

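Candidates: the tray at top pixel (206,199), scene (290,183), shows all its visible pockets filled. The tray at top pixel (311,190) has an empty middle front pocket at (311,194). The close crops confirm the full tray is the left one in the top view, with the lone collet on its roof. Its bolt tab is at about (171,194) in the top view.

```bash
cat > h.py <<'E'
import numpy as np
from bench import ctrl,eyes
def ray(name,px,M=None):
    m=eyes.camera_model(name); P=M if M is not None else m["pose"]
    f=192/np.tan(np.radians(m["vertical_fov"]/2))
    d=np.array([(px[0]-m["cx"])/f,-(px[1]-m["cy"])/f,-1]); return P[:3,3],P[:3,:3]@d
def plane(name,px,z,M=None):
    o,d=ray(name,px,M); return o+d*(z-o[2])/d[2]
def proj(name,p,M=None):
    m=eyes.camera_model(name); P=M if M is not None else m["pose"]
    f=192/np.tan(np.radians(m["vertical_fov"]/2))
    c=P[:3,:3].T@(np.asarray(p)-P[:3,3]); return m["cx"]+f*c[0]/-c[2], m["cy"]-f*c[1]/-c[2]
def fit(A,B):
    ma,mb=A.mean(0),B.mean(0);H=(A-ma).T@(B-mb)
    th=np.arctan2(H[0,1]-H[1,0],H[0,0]+H[1,1]);c,s=np.cos(th),np.sin(th);R=np.array([[c,-s],[s,c]])
    t=mb-R@ma; return th,t,R,(A@R.T+t-B)
E
python3 - <<'E'
from h import *
C=lambda x,y:((x-1.5)/4+150,(y-1.5)/4+115)
S=lambda x,y:((x-1.5)/4+180,(y-1.5)/4+150)
A=np.array([[.08,.108],[.08,-.108],[-.08,-.108],[-.08,.108]])
B=np.array([plane("top",C(*p),.066)[:2] for p in[(68,70),(346,97),(326,302),(51,279)]])
th,t,R,r=fit(A,B);print("full",th,t,"\n",(r*1000).round(1))
B2=np.array([plane("scene",S(*p),.066)[:2] for p in[(738,202),(502,262),(406,160),(632,108)]])
print((B2*1000).round(),(B*1000).round())
th2,t2,R2,r2=fit(A,B2);print("scene",th2,t2,(r2*1000).round(1))
Bg=np.array([plane("top",C(*p),.066)[:2] for p in[(464,34),(744,34),(744,237),(468,243)]])
g=fit(A,Bg);print("gap",g[0],g[1],(g[3]*1000).round(1))
inv=lambda p:(R.T@(p[:2]-t)*1000).round(1)
for p in[(130,373),(310,390)]: 
  w=plane("top",C(*p),.058);print("panel",w,inv(w))
for p in[(381,123),(522,90)]: 
  w=plane("scene",S(*p),.058);print("panel sc",w,inv(w))
for p in[(70,333),(96,333)]:
  w=plane("top",C(*p),.092);print("tab",w,inv(w))
for p in[(568,66),(588,66)]:
  w=plane("scene",S(*p),.092);print("tab sc",w,inv(w))
print("colA",plane("top",C(432,460),.04),"colB",plane("top",C(180,153),.106))
E
```

```text
full -0.07738282405801715 [0.63187522 0.17256872] 
 [[-2.  -0.6]
 [ 0.5 -0.7]
 [ 0.3 -1.8]
 [ 1.1  3. ]]
[[727. 268.]
 [700.  62.]
 [547.  71.]
 [575. 282.]] [[722. 275.]
 [703.  59.]
 [543.  73.]
 [559. 283.]]
scene -0.11344810266358486 [0.63713443 0.17071103] [[ 1.4  1.1]
 [ 4.8 -7.8]
 [-1.1  1.3]
 [-5.1  5.4]]
gap 0.015520728950886391 [ 0.67375011 -0.14125888] [[-1.3 -0.3]
 [-0.1  1.6]
 [-0.9 -2.4]
 [ 2.2  1.1]]
panel [0.48824188 0.22268411 0.058     ] [-147.1   38.9]
panel [0.47632373 0.0846307  0.058     ] [-148.3  -99.7]
panel sc [0.47738775 0.08855341 0.058     ] [-147.5  -95.7]
panel sc [0.49317137 0.22444435 0.058     ] [-142.3   41. ]
tab [0.51628723 0.26263821 0.092     ] [-122.2   80.9]
tab [0.51644746 0.24323341 0.092     ] [-120.5   61.5]
tab sc [0.52478694 0.24832096 0.092     ] [-112.6   67.2]
tab sc [0.53340191 0.26328738 0.092     ] [-105.2   82.8]
colA [ 0.42352082 -0.00956332  0.04      ] colB [0.65070904 0.18136978 0.106     ]
```

Run:
```python
from h import *
from scipy.spatial.transform import Rotation as Ro
o=ctrl.get_obs();q=o["eef_rot"];R=Ro.from_quat([*q[1:],q[0]]).as_matrix();print(R.round(3))
th=-.08;t=np.array([.632,.1715]);c,s=np.cos(th),np.sin(th);Rc=np.array([[c,-s],[s,c]])
W=lambda x,y:t+Rc@np.array([x,y])/1000
az=np.arctan2(R[1,2],R[0,2]);print("jaw az",az,"need",[((th+k*np.pi/2-az+np.pi)%(2*np.pi)-np.pi) for k in(-1,1)],"ctrl tips",ctrl.tcp_to_tips)
for n,p in dict(prep=(-200,-30),contact=(-158,-30),home=(-91,-30),tabprep=(-114,115),tabc=(-114,90),tabend=(-114,40)).items():
  w=W(*p);print(n,w.round(4),"shift",((w-o["eef_pos"][:2])*1000).round())
for px in((120,163),(93,183)): print("bottle top",plane("top",px,.15))
```

```text
[[-0.     0.904  0.427]
 [ 0.001  0.427 -0.904]
 [-1.     0.    -0.001]]
jaw az -1.1300178532642282 need [np.float64(-0.5207784735306684), np.float64(2.6208141800591243)] ctrl tips 0.011
prep [0.4302 0.1576] shift [185. 677.]
contact [0.4721 0.1542] shift [227. 674.]
home [0.5389 0.1489] shift [294. 669.]
tabprep [0.5276 0.2952] shift [282. 815.]
tabc [0.5256 0.2703] shift [280. 790.]
tabend [0.5216 0.2205] shift [276. 740.]
bottle top [0.61157132 0.38877674 0.15      ]
bottle top [0.55320903 0.46361788 0.15      ]
```

>>> step_arm:
  xyz:
    - [80,240,0]
    - [80,240,0]
    - [80,240,0]
    - [80,240,0]
    - [80,240,0]
    - [80,240,0]
    - [150,480,0]
    - [150,480,0]
    - [150,480,0]
    - [150,480,0]
  spin: [-0.1,-0.2,-0.3,-0.4,-0.52,-0.52,-0.52,-0.52,-0.52,-0.52]
  fingers: [0,0,0,0,0,0,0,0,0,0]

```text
time_s: 1.15
eef_pos: [0.3816, -0.0868, 0.2425]
eef_rot: [0.48, 0.52, 0.479, -0.519]
wrist_force: [0.5, -0.8, -0.2]
opening: -0.001
```

>>> step_arm:
  xyz:
    - [35,200,0]
    - [35,200,0]
    - [35,200,0]
    - [35,200,0]
    - [35,200,0]
    - [35,200,0]
    - [35,200,0]
  spin: [0,0,0,0,0,0,0]
  fingers: [0,0,0,0,0,0,0]

```text
time_s: 1.85
eef_pos: [0.4164, 0.111, 0.2421]
eef_rot: [-0.48, -0.519, -0.48, 0.52]
wrist_force: [0.2, -0.1, -0.1]
opening: -0.001
```

```bash
cat >> h.py <<'E'
import cv2
from scipy.spatial.transform import Rotation as Ro
def wrist(fn):
    o=ctrl.get_obs();q=o["eef_rot"];T=np.eye(4);T[:3,:3]=Ro.from_quat([*q[1:],q[0]]).as_matrix();T[:3,3]=o["eef_pos"]
    im=eyes.camera("wrist");M=T@eyes.camera_model("wrist")["tool_from_camera"]
    cv2.imwrite(fn,im[:,:,::-1]);np.save(fn+".npy",M);print(o["eef_pos"],o["wrist_force"],o["time_s"]);return im,M
E
python3 -c "
from h import *
wrist('pics/w1.png')"
```

```text
[0.41637477 0.11101271 0.24206436] [ 0.20748256 -0.12076768 -0.14796798] 1.85
```

View pics/w1.png

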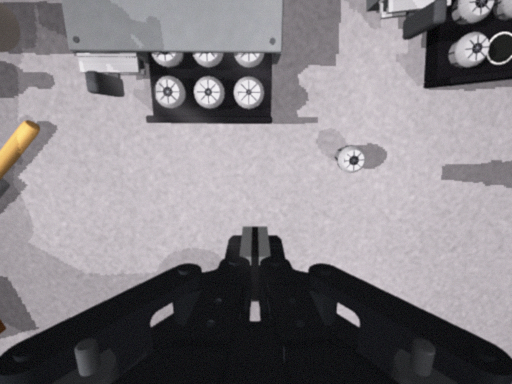

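Run:
```python
import cv2
t=cv2.imread("pics/w1.png")
cv2.imwrite("pics/w1c.png",cv2.resize(t[30:140,55:295],None,fx=3.3,fy=3.3,interpolation=2))
```

```text
(no output)
```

View pics/w1c.png

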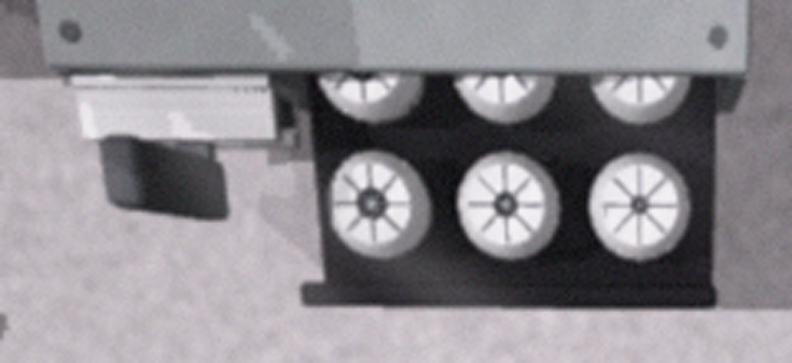

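Run:
```python
from h import *
M=np.load("pics/w1.png.npy");C=lambda p:((p[0]-1.1)/3.3+55,(p[1]-1.1)/3.3+30)
P=lambda p,z:plane("wrist",C(p),z,M)[:2]
a,b=P((42,70),.066),P((747,73),.066);d=a-b;print(a,b,np.linalg.norm(d)," yaw",-np.arctan2(d[0],d[1]))
yv=d/np.linalg.norm(d);xv=np.array([yv[1],-yv[0]]);t=(a+b)/2+.08*xv;print("centre",t)
for n,p,z in[("panelL",(303,303),.058),("panelR",(715,305),.058),("tab tl",(102,138),.092),("tab bl",(111,205),.092),("tab tr",(136,138),.092),("tab br",(147,209),.092)]:
  w=P(p,z);e=w-t;print(n,w.round(4),(e@xv*1000).round(1),(e@yv*1000).round(1))
```

```text
[0.56231595 0.28926484] [0.54425521 0.07398974] 0.21603139131813787  yaw -0.08370011486282182
centre [0.63300551 0.1749391 ]
panelL [0.4878 0.2253] -148.9 38.0
panelR [0.4761 0.0877] -149.0 -100.1
tab tl [0.5369 0.2612] -103.0 78.0
tab bl [0.519 0.263] -121.0 78.2
tab tr [0.5361 0.2516] -102.9 68.3
tab br [0.5171 0.2528] -122.1 67.9
```

>>> step_arm:
  xyz:
    - [20,50,0]
    - [20,50,-50]
    - [20,50,-100]
    - [20,50,-150]
    - [20,50,-190]
    - [20,50,-206]
    - [20,50,-206]
    - [20,50,-206]
  spin: [0,0,0,0,0,0,0,0]
  fingers: [0,0,0,0,0,0,0,0]

```text
time_s: 2.7
eef_pos: [0.4371, 0.1607, 0.0368]
eef_rot: [0.479, 0.52, 0.479, -0.52]
wrist_force: [-0.1, -1.4, 0.8]
opening: -0.001
```

```bash
python3 -c "
from h import *
wrist('pics/w2.png')
a=cv2.imread('pics/w2.png');s=eyes.camera('scene')[:,:,::-1]
cv2.imwrite('pics/j2.png',cv2.resize(np.hstack([a,s]),None,fx=.78,fy=.78))"
```

```text
[0.43712604 0.16067391 0.03679631] [-0.07774862 -1.3860725   0.82203468] 2.7
```

View pics/j2.png

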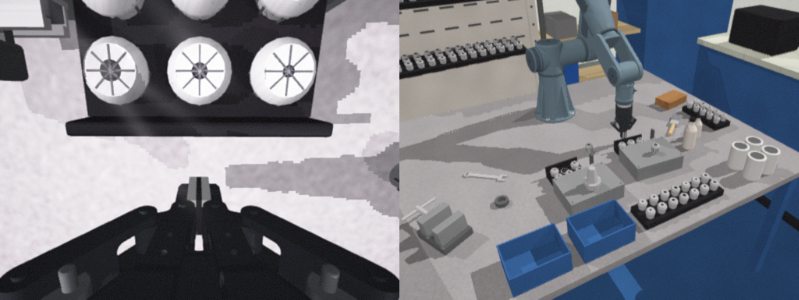

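>>> step_arm:
  xyz:
    - [15,-1,0]
    - [25,-2,0]
    - [35,-3,0]
    - [45,-4,0]
    - [55,-5,0]
    - [65,-5,0]
    - [75,-6,0]
    - [85,-7,0]
    - [92,-8,0]
    - [95,-8,0]
  spin: [0,0,0,0,0,0,0,0,0,0]
  fingers: [0,0,0,0,0,0,0,0,0,0]

```text
time_s: 3.8
eef_pos: [0.5322, 0.1538, 0.0362]
eef_rot: [0.48, 0.52, 0.48, -0.519]
wrist_force: [-2.5, -0.3, 1.8]
opening: -0.001
```

>>> step_arm:
  xyz:
    - [2,0,0]
    - [4,0,0]
    - [6,0,0]
    - [8,-1,0]
    - [8,-1,0]
    - [8,-1,0]
  spin: [0,0,0,0,0,0]
  fingers: [0,0,0,0,0,0]

```text
time_s: 4.4
eef_pos: [0.5395, 0.1531, 0.0363]
eef_rot: [0.48, 0.52, 0.48, -0.519]
wrist_force: [-1.5, -0.9, 0.0]
opening: 0.0
```

>>> step_arm:
  xyz:
    - [1,0,0]
    - [2,0,0]
    - [3,0,0]
    - [3,0,0]
  spin: [0,0,0,0]
  fingers: [0,0,0,0]

```text
time_s: 4.8
eef_pos: [0.5394, 0.1531, 0.0356]
eef_rot: [-0.478, -0.518, -0.481, 0.521]
wrist_force: [-12.1, -0.4, 5.9]
opening: 0.002
```

>>> step_arm:
  xyz:
    - [2,0,0]
    - [2,0,0]
    - [-20,2,0]
    - [-60,5,0]
    - [-95,8,0]
    - [-95,8,50]
    - [-95,8,100]
    - [-95,8,150]
    - [-95,8,150]
    - [-95,8,150]
  spin: [0,0,0,0,0,0,0,0,0,0]
  fingers: [0,0,0,0,0,0,0,0,0,0]

```text
time_s: 5.8
eef_pos: [0.449, 0.1611, 0.1884]
eef_rot: [0.481, 0.521, 0.479, -0.518]
wrist_force: [-1.0, 0.0, -1.0]
opening: -0.002
```

```bash
python3 -c "
from h import *
im,M=wrist('pics/w3.png')"
```

```text
[0.44897432 0.16108171 0.1884325 ] [-1.03401363  0.03795426 -1.03260898] 5.8
```

View pics/w3.png

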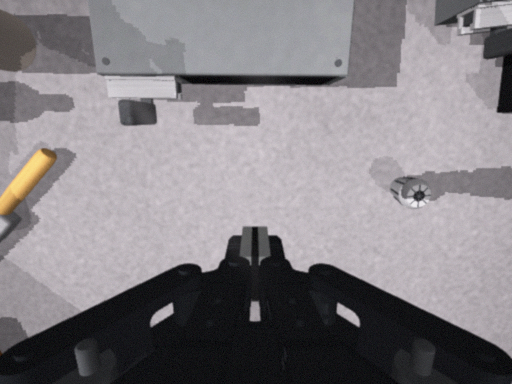

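The picture shows the tray's front panel flush under the roof edge (row 78, columns 190–345), the tab at (120–155, 99–125), and loose collet A still standing at (410,193). Next I measure the tab again.

Run:
```python
from h import *
M=np.load("pics/w3.png.npy")
im=cv2.imread("pics/w3.png");cv2.imwrite("pics/w3c.png",cv2.resize(im[60:140,90:370],None,fx=2.8,fy=2.8,interpolation=2))
t=np.array([.633,.1747]);th=-.0835;xv=np.array([np.cos(th),np.sin(th)]);yv=np.array([-xv[1],xv[0]])
for n,p,z in[("tl",(119,101),.092),("bl",(120,125),.092),("panel",(200,82),.058),("panelR",(340,83),.058)]:
  w=plane("wrist",p,z,M)[:2];e=w-t;print(n,w.round(4),(e@xv*1000).round(1),(e@yv*1000).round(1))
o=ctrl.get_obs()["eef_pos"][:2]
for y in(125,100,95,44,42,40):
  w=t+(-.113)*xv+y/1000*yv;print(y,w.round(4),((w-o)*1000).round(1))
```

```text
tl [0.5367 0.2612] -103.2 78.1
bl [0.5186 0.2642] -121.5 79.6
panel [0.5501 0.2019] -84.9 20.1
panelR [0.5394 0.0781] -85.3 -104.1
125 [0.5308 0.3087] [ 83.2 147.8]
100 [0.5287 0.2838] [ 81.1 122.8]
95 [0.5283 0.2788] [ 80.7 117.9]
44 [0.5241 0.228 ] [76.4 67. ]
42 [0.5239 0.226 ] [76.2 65. ]
40 [0.5237 0.224 ] [76.1 63. ]
```

View pics/w3c.png

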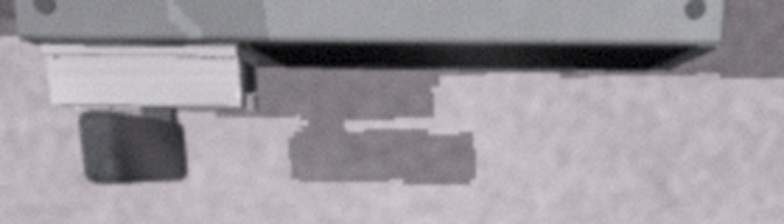

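Run:
```python
from h import *
M=np.load("pics/w3.png.npy")
t=np.array([.633,.1747]);th=-.0835;xv=np.array([np.cos(th),np.sin(th)]);yv=np.array([-xv[1],xv[0]])
for x in(-80,-83,-86):
 for z in(.066,.058,.006):
  w=t+x/1000*xv-.03*yv;u=proj("wrist",[*w,z],M);print(x,z,np.round(u,1),"crop row",round((u[1]-60)*2.8,1))
```

```text
-80 0.066 [256.6  74.9] crop row 41.7
-80 0.058 [256.5  76.3] crop row 45.6
-80 0.006 [256.3  83.6] crop row 66.0
-83 0.066 [256.6  78.7] crop row 52.2
-83 0.058 [256.5  79.9] crop row 55.8
-83 0.006 [256.3  86.6] crop row 74.4
-86 0.066 [256.5  82.4] crop row 62.7
-86 0.058 [256.5  83.5] crop row 65.9
-86 0.006 [256.3  89.6] crop row 82.7
```

>>> step_arm:
  xyz:
    - [30,45,0]
    - [60,90,0]
    - [80,130,0]
    - [82,138,0]
    - [82,138,0]
    - [82,138,-40]
    - [82,138,-80]
    - [82,138,-107]
    - [82,138,-107]
    - [82,138,-107]
  spin: [0,0,0,0,0,0,0,0,0,0]
  fingers: [0,0,0,0,0,0,0,0,0,0]

```text
time_s: 6.85
eef_pos: [0.5287, 0.2977, 0.0791]
eef_rot: [-0.479, -0.519, -0.48, 0.52]
wrist_force: [-0.1, -0.4, -0.8]
opening: 0.0
```

```bash
python3 -c "
from h import *
wrist('pics/w4.png')
a=cv2.imread('pics/w4.png');s=eyes.camera('scene')[:,:,::-1]
s=cv2.resize(s[100:250,220:420],(512,384))
cv2.imwrite('pics/j4.png',cv2.resize(np.hstack([a,s]),None,fx=.78,fy=.78))"
```

```text
[0.52868581 0.29774018 0.07909205] [-0.07454573 -0.37357375 -0.80732457] 6.85
```

View pics/j4.png

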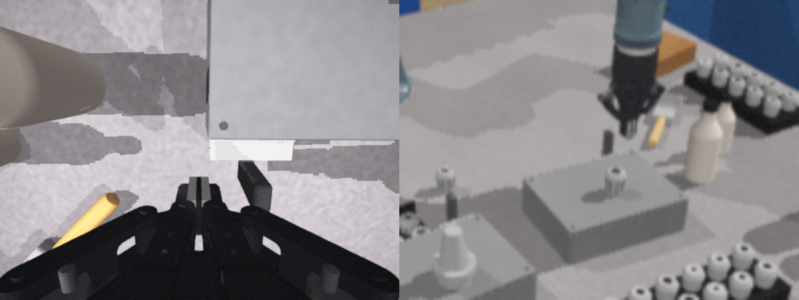

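>>> step_arm:
  xyz:
    - [-1,-10,0]
    - [-1,-16,0]
    - [-2,-22,0]
    - [-2,-28,0]
    - [-3,-34,0]
    - [-3,-40,0]
    - [-4,-46,0]
    - [-4,-52,0]
    - [-5,-58,0]
    - [-5,-62,0]
  spin: [0,0,0,0,0,0,0,0,0,0]
  fingers: [0,0,0,0,0,0,0,0,0,0]

```text
time_s: 7.95
eef_pos: [0.5241, 0.2364, 0.0792]
eef_rot: [-0.48, -0.519, -0.48, 0.52]
wrist_force: [-0.9, 1.5, 1.1]
opening: -0.001
```

>>> step_arm:
  xyz:
    - [0,-2,0]
    - [0,-4,0]
    - [0,-6,0]
    - [0,-6,0]
  spin: [0,0,0,0]
  fingers: [0,0,0,0]

```text
time_s: 8.35
eef_pos: [0.524, 0.2312, 0.0791]
eef_rot: [-0.479, -0.519, -0.48, 0.519]
wrist_force: [-1.5, 2.5, 0.5]
opening: 0.002
```

>>> step_arm:
  xyz:
    - [0,-2,0]
    - [0,-4,0]
    - [0,-5,0]
    - [0,-5,0]
  spin: [0,0,0,0]
  fingers: [0,0,0,0]

```text
time_s: 8.75
eef_pos: [0.5239, 0.2306, 0.0793]
eef_rot: [0.478, 0.521, 0.482, -0.517]
wrist_force: [-0.9, 22.7, -3.6]
opening: 0.002
```

The bolt has hit its firm stop at 23 N. I back off and look.

>>> step_arm:
  xyz:
    - [0,0,0]
    - [1,20,0]
    - [3,45,0]
    - [3,60,0]
    - [3,60,50]
    - [3,60,100]
    - [-30,30,110]
    - [-70,0,110]
    - [-75,-35,110]
    - [-75,-60,110]
  spin: [0,0,0,0,0,0,0,0,0,0]
  fingers: [0,0,0,0,0,0,0,0,0,0]

```text
time_s: 9.75
eef_pos: [0.4477, 0.1645, 0.1893]
eef_rot: [-0.48, -0.519, -0.48, 0.519]
wrist_force: [0.9, 1.5, 0.6]
opening: -0.0
```

>>> step_arm:
  xyz:
    - [-20,-10,0]
    - [-20,-10,0]
    - [-20,-10,0]
  spin: [0,0,0]
  fingers: [0,0,0]

```text
time_s: 10.05
eef_pos: [0.4296, 0.1557, 0.1895]
eef_rot: [0.48, 0.52, 0.479, -0.519]
wrist_force: [-0.1, 0.3, -0.4]
opening: 0.001
```

```bash
python3 -c "
from h import *
wrist('pics/w5.png')
a=cv2.imread('pics/w5.png');s=eyes.camera('scene')[:,:,::-1];cv2.imwrite('pics/s5.png',s);cv2.imwrite('pics/t5.png',eyes.camera('top')[:,:,::-1])
cv2.imwrite('pics/j5.png',cv2.resize(np.hstack([a,s]),None,fx=.78,fy=.78))"
```

```text
[0.42962278 0.15573849 0.18950135] [-0.14996584  0.25563271 -0.40517854] 10.05
```

View pics/w5.png

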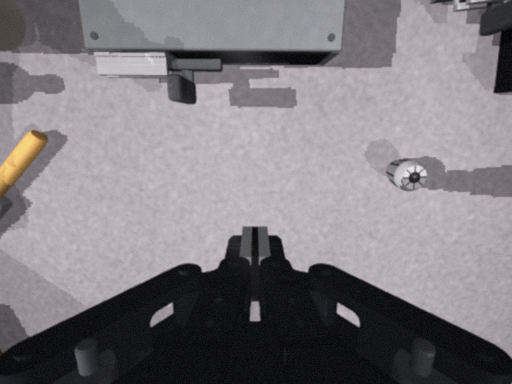

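View pics/s5.png

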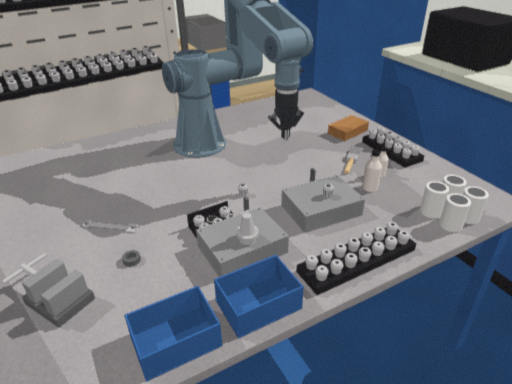

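View pics/t5.png

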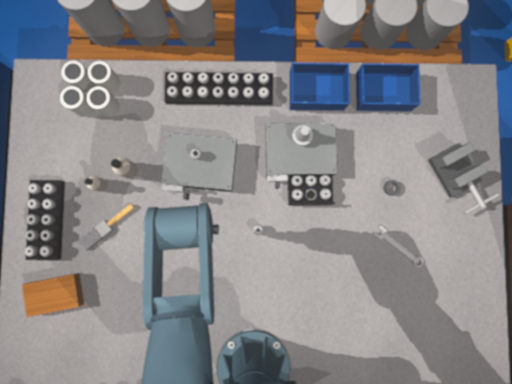

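Run:
```python
from h import *
M=np.load("pics/w5.png.npy")
t=np.array([.633,.1747]);th=-.0835;xv=np.array([np.cos(th),np.sin(th)]);yv=np.array([-xv[1],xv[0]])
for p in[(168,79),(170,101)]:
  e=plane("wrist",p,.092,M)[:2]-t;print("tab",(e@xv*1e3).round(1),(e@yv*1e3).round(1))
for p in[(221,64)]:
  e=plane("wrist",p,.044,M)[:2]-t;print("bar end",(e@xv*1e3).round(1),(e@yv*1e3).round(1))
e=np.array([.5239,.2306])-t;print("tcp end y",e@yv)
im=cv2.imread("pics/w5.png");cv2.imwrite("pics/w5c.png",cv2.resize(im[30:120,80:360],None,fx=2.8,fy=2.8,interpolation=2))
```

```text
tab -106.1 31.4
tab -122.2 31.1
bar end -87.1 -4.4
tcp end y 0.04660597114773654
```

View pics/w5c.png

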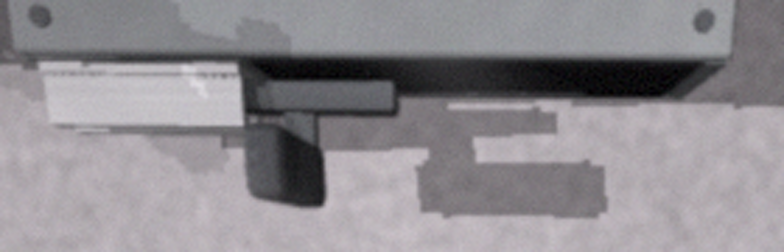

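Tray flush, the bolt bar lies across its front (tab moved 78 → 31 mm), and everything else is in its starting place. Handing in.

```bash
python3 -c "
from bench import hand_in
print(hand_in())"
```

```text
the job is handed in; nothing more can be done
None
```

The full tray, on the left-hand chest in the top view (the one with the lone collet on its roof), is pushed home and its bolt is across. I handed the job in at about 10 s of the 42 s allowed.

- **Tray:** I pushed it about 69 mm with the shut fingertips until it met its stop, at about 12 N. The wrist picture afterwards showed the panel within about 1 mm of flush with the chest front.
- **Bolt:** Only then did I push the bolt by its tab, which travelled about 47 mm and stopped firmly at about 23 N. The bar now lies in front of the tray. Since the bolt started nearly retracted, I take this as fully across, though I did not read the joint value directly.
- **Everything else:** In the last scene, top and wrist pictures, the other tray and its bolt, the loose collets, holder, oil, nut, wrench and brush looked unmoved. I compared these by eye and did not measure them. The gripper was clear of everything.

One early check disagreed: the chest corners picked in the scene view came out up to 16 mm and 0.04 rad off the top view. I relied on the top and wrist views, which agreed with each other to about 3 mm.

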